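# Bring the glue stick round to the front of the print-bench carousel

### The arm

A 6-joint arm with a two-finger parallel gripper is mounted at the origin on the work surface. World frame = base frame: x ahead of the robot, y to its left, z up, the work surface at z = 0. Lengths are in m, angles in degrees, forces in N, time in s.
With the tool pointing down it reaches from about 0.25 to 0.725 m from the base axis. Payload 9.7 kg.
Tool frame: the origin (TCP) lies at the very end of the fingers, on their centre line; the grasp point (between the pads) lies 19 mm behind it; z points along the fingers, y is the line along which they close (so a half turn about z gives the same grasp; the last joint's range is limited). The gripper opens to 85 mm and grips with 20 to 120 N. Pads are 22 mm wide; open, the fingers measure 114 mm over their backs; the gripper's body (76 mm by 85 mm) begins 54 mm behind the grasp point. The pads swing forward as they close: fully open they stand 13 mm farther back than shut.
Start: joints at [-69.156, 4.979, 10.078, 95.1, 0, 90], TCP at [0.196, -0.514, 0.211] pointing down, gripper open.
Joint ranges: [-179.16, 179.16], [-48.56, 103.87], [-65.8, 70.77], [-126.05, 130.52], [-82.76, 87.17], [-180, 180]. Speed limits (degrees/s): [127.2, 127.2, 147.25, 180, 180, 180].

### API

Orientations are given as [roll, pitch, yaw] about the fixed x, y, z axes, in that order (R = Rz(yaw) Ry(pitch) Rx(roll)).
In Python, from workcell import bot, viewer, finder gives the robot as it stands. The module is installed in compiled form; this text tells all that it offers.
- The arm moves only by the shell command python3 -m inch 'ROWS' [FORCE]. ROWS is JSON, a list that holds one entry, the list of rows, each a list of 7 numbers: the opening in per cent of the stroke, from 0 (shut) to 100 (fully open), then the shift along the tool's x, y, z in mm, then the turn, a rotation vector about the tool's x, y, z in degrees. In form: [[[grip, tx, ty, tz, ax, ay, az], ...]]. A call has 1 to 8 rows; each row shifts and turns the commanded pose from where the row before left it, along the tool's axes as they then stand; what a row does not reach is not made up. A row lasts 1/8 s, in which the tool goes at most 62.5 mm and 10.7 degrees, less where a joint would pass 70% of its speed; a pose out of reach is approached as far as the arm can. A call with a gripper value outside its range is refused whole. The fingers move at their own pace and stop on an object; FORCE is the grip in N (left out, the last holds). Time passes only in rows, so rows that do not move let the fingers close. It gives the time, the measured TCP pose, the force, the opening and the grip force at its end, in the units of the state.
- bot.get_obs(): the state, without advancing time (a new reading comes with each control period).
- viewer.camera(name): name is "scene" or "top"; returns a dict with "pixels" (384x512x3 uint8, red, green, blue), "vfov" (degrees; the focal length in pixels is half the picture's height over the tangent of half this angle, whatever the lens; pixels are square), "cx", "cy" (the principal point, pixels), "R" (3x3) and "t" (3): a world point X has camera coordinates R X + t. Camera axes: x right, y down, z forward; pixel columns grow to the right and rows downward; lengths in m; the calibration is good to about 2 mm. A picture is of the moment at which its call begins. There is no depth.
- bot.job_done(): hands the job in; it is judged then, once.
Trained networks look in the newest picture that a camera, given by its name, has taken for a name from the list of things; names that differ only in an ending like _2 or _b are one class to them, and where a whole thing is asked for, a point or a joint stands for the part that bears it (a point fixed in the world has none). Each returns a list of dicts, best first, with "conf" (0 to 1); they miss things now and then, are a little off and sometimes report something else, mostly with a low value. They report only what shows in the picture. A call takes as long as a camera call.
- finder.outline_of(camera, thing): "pixels" (384x512 bool, what is visible of it) and "extent" ([centre column, centre row, width, height] in pixels, round what is visible of it).
- finder.mark_of(camera, thing): "position" ([column, row] in pixels: a listed point, or the origin of a listed thing).
The state is a dict: "time": time; "q": joint angles; "qd": joint speeds; "joint_efforts": joint torques, N m; "ee_pos": TCP position; "tcp_rot": TCP orientation; "wrist_force": force on the tool from outside, world axes, zero at the start; "torque": the same for the moment, N m; "opening": finger opening in m; "grasp_force": force on a finger pad.
Only numpy, scipy, OpenCV 4.12 (cv2) and the standard library are available. Lean on these libraries where they do the work, as an engineer would, in place of code of your own. Each camera call takes 0.05 s, during which the arm holds its last target. There are 200 camera calls.

### The job

Turn the carousel by gently pushing the upright tabs on its rim with the fingertips until the glue stick stands at the front, squarely in line with the stand's arrow, and leave it at rest there. Do not pinch or squeeze anything, do not touch or lift the things standing in the carousel, let none of them topple, and leave the other things on the bench alone.

Things in the scene. Friction and masses are not known exactly. Their poses are not given: they have to be found in the camera images.
- stand: Fixed black stand of the carousel on the bench: round foot 170 mm across and 12 mm high, with a column. Its front is marked by an arrow-shaped tongue on the bench, 10 mm high, 24 to 57 mm wide, that reaches out from under the disc and points outward, roughly towards the robot. Origin: bench level, on the carousel's axis; the arrow points along the stand's own -x axis.
- arrow_tip (a point): Tip of the stand's arrow tongue, 190 mm from the carousel's axis, 10 mm above the bench.
- stand_front (a point): The front place of the carousel: the point on the line from the axis to the arrow tip, 62 mm from the axis, at the level of the disc's top (60 mm above the bench), where the centre of a thing standing in the front pocket comes. It does not turn.
- carousel: White disc 184 mm across, 12 mm thick, top 60 mm above the bench, turning endlessly either way about its vertical axis; friction (0.12 N m, 1 N at the tabs) stops it where it is left. Six square pockets, 36 mm inside, walls 10 mm high, centres 62 mm from the axis, every 60 degrees from its own -x axis; one is empty. Origin: on the axis at the disc's top; z up; its axes turn with it.
- tab (a point): Middle of the top edge of one of the six flat upright rim tabs, 113 mm from the axis, at -150 degrees about the carousel's z; the others follow every 60 degrees, midway between pockets. Each is 8 mm thick, stands radially from 86 to 140 mm from the axis, and 48 to 105 mm above the bench. Outside the disc, the gaps between tabs are free down to the stand's tongue or the bench. Turns with the carousel.
- glue_stick: Glue stick, the tallest round thing in the carousel: plain upright cylinder with flat cap, 33 mm across, 66 mm tall, grey foot and cap with white barrel, loose in the pocket on the carousel's -x axis. Origin: centre of its underside; z up.
- jar_a: Low round jar with black lid, 33 mm across, 36 mm tall, brass parts inside, loose in another pocket. Origin: centre of its underside.
- jar_b: A second jar like jar_a, in another pocket. Origin: centre of its underside.
- oil_bottle: Grey round oil bottle, 33 mm across, 34 mm tall, with a thin steel spout up to 64 mm, in another pocket. Origin: centre of its underside.
- brush_cup: Black round cup 33 mm across and 30 mm tall with two thin wooden handles sticking out of its top to 61 mm, in another pocket. Origin: centre of its underside.
- spool: Bystander: small filament spool lying flat, 100 mm across, 38 mm tall. Origin: centre of its underside.
- scraper: Bystander: flat scraper 200 mm long, lying on the bench along its own x axis, handle to -x. Origin: near its middle, on the bench.
- print_part: Bystander: white printed part, 70 x 30 x 12 mm with a 24 mm boss up to 28 mm. Origin: centre of its underside.

How it is judged (in metres and radians):
At the end, for the whole second after the job is handed in: The glue stick's centre is within 12 mm, seen from above, of the front place in line with the arrow; the carousel is at rest (below 0.03 rad/s); all five things stand upright (within 0.15 rad) down in the pockets; the three bystanders are within 20 mm of where they began (horizontal distance between glue_stick and stand_front below 0.012 m and angular speed of carousel below 0.03 rad/s and z of glue_stick in the frame of carousel between -0.005 and 0.006 m and angle between each of glue_stick, jar_a, jar_b, oil_bottle, brush_cup's own z axis and vertical below 0.15 rad and horizontal distance between glue_stick and carousel between 0.054 and 0.07 m and z of jar_a in the frame of carousel between -0.005 and 0.006 m and horizontal distance between jar_a and carousel between 0.054 and 0.07 m and z of jar_b in the frame of carousel between -0.005 and 0.006 m and horizontal distance between jar_b and carousel between 0.054 and 0.07 m and z of oil_bottle in the frame of carousel between -0.005 and 0.006 m and horizontal distance between oil_bottle and carousel between 0.054 and 0.07 m and z of brush_cup in the frame of carousel between -0.005 and 0.006 m and horizontal distance between brush_cup and carousel between 0.054 and 0.07 m and distance of each of spool, scraper, print_part from where it was at the start of the episode below 0.02 m); the robot touches nothing.
It fails at once if a thing in the carousel is lifted out of its pocket, or topples (tilts over 0.35 rad) (z of any of glue_stick, jar_a, jar_b, oil_bottle, brush_cup in the frame of carousel above 0.009 m or angle between any of glue_stick, jar_a, jar_b, oil_bottle, brush_cup's own z axis and vertical above 0.35 rad).
It fails at once if the robot touches a thing standing in the carousel (over 1 N) (contact force between any of the fingers, the arm and glue_stick above 1 N or contact force between any of the fingers, the arm and jar_a above 1 N or contact force between any of the fingers, the arm and jar_b above 1 N or contact force between any of the fingers, the arm and oil_bottle above 1 N or contact force between any of the fingers, the arm and brush_cup above 1 N).
It fails at once if the carousel is squeezed or shoved hard by the robot (over 20 N) (contact force between any of the fingers, the arm and carousel above 20 N).
It fails at once if the carousel is flung round (over 3 rad/s) (angular speed of carousel above 3 rad/s).
It fails at once if a bystander is moved over 20 mm (distance of any of spool, scraper, print_part from where it was at the start of the episode above 0.02 m).
It also fails if it takes over 58 s, if anything falls off the work surface, if the arm or the gripper's body presses on something with over 40 N, if the wrist force passes 120 N, or if a joint passes its speed limit or range.

## Working session

There is one attempt and no reset: what is moved stays moved. The work goes in short steps, Python scripts to look and compute and a shell command to move; the robot and the scene stay as the last step left them, time stands still between calls to the robot, and variables do not carry over. Pictures are saved under pics/ and viewed, at most 10 in all, crops included, and the job is handed in when it is done.

```bash
mkdir -p pics
cat > h.py <<'E'
import numpy as np, cv2
from workcell import bot, viewer, finder
def ray(c,px,z):
    f=192/np.tan(np.radians(c["vfov"]/2)); R=np.array(c["R"]);t=np.array(c["t"])
    d=R.T@np.array([(px[0]-c["cx"])/f,(px[1]-c["cy"])/f,1]); o=-R.T@t
    return o+d*(z-o[2])/d[2]
def save(c,n): cv2.imwrite("pics/"+n,cv2.resize(c["pixels"][:,:,::-1],None,fx=1.5,fy=1.5))
E
python3 - <<'E'
from h import *
print(bot.get_obs())
for n in("top","scene"):
    c=viewer.camera(n); save(c,n+"1.png")
    for k,z in(("stand",0),("arrow_tip",.01),("carousel",.06),("stand_front",.06),("tab",.105),("glue_stick",.06),("spool",0),("scraper",0),("print_part",0)):
        for r in finder.mark_of(n,k)[:6 if k=="tab" else 2]: print(n,k,round(r["conf"],2),np.round(r["position"],1),ray(c,r["position"],z).round(4))
E
```

```text
{'time': 0.0, 'q': array([-6.91551873e+01,  5.01391508e+00,  1.00344593e+01,  9.50981155e+01,
        2.03769332e-03,  8.99996061e+01]), 'qd': array([ 0.07248227,  0.06558753, -0.01345881, -0.01429094,  0.00613371,
        0.06116575]), 'joint_efforts': array([ 7.39480365e-04, -5.20386350e+01,  4.64807189e+01,  1.62585871e-02,
        1.77714778e-04, -1.08005474e-05]), 'ee_pos': array([ 0.19563464, -0.51377038,  0.21005611]), 'tcp_rot': array([-1.79922429e+02, -2.03822477e-03,  2.08452038e+01]), 'wrist_force': array([-0.87237474, -0.04934937,  0.14174281]), 'torque': array([ 0.005627  , -0.04728866, -0.07469678]), 'grasp_force': 0.0, 'opening': 0.08546225629846664}
top arrow_tip 0.73 [264.6 242.2] [ 0.3945 -0.0421  0.01  ]
top carousel 0.71 [280.9 158. ] [ 0.6203 -0.0871  0.06  ]
top carousel 0.57 [257.5 172.8] [ 0.5792 -0.0229  0.06  ]
top stand_front 0.65 [242.5 187.7] [0.5383 0.0178 0.06  ]
top stand_front 0.58 [264.1 198.2] [ 0.5094 -0.04    0.06  ]
top tab 0.58 [304.6 163. ] [ 0.5945 -0.1447  0.105 ]
top glue_stick 0.54 [282.4 182.4] [ 0.5524 -0.0899  0.06  ]
top spool 0.67 [108.5 152.7] [0.6538 0.4032 0.    ]
top spool 0.43 [260.9 171.9] [ 0.5958 -0.0342  0.    ]
top scraper 0.59 [387.9 209.9] [ 0.484  -0.3938  0.    ]
top print_part 0.76 [118.5 270.8] [0.3197 0.3585 0.    ]
top print_part 0.61 [258.  148.2] [ 0.6662 -0.0265  0.    ]
scene stand 0.91 [269.3 232.7] [ 0.5775 -0.0139  0.    ]
scene arrow_tip 0.77 [212.  207.5] [ 0.3854 -0.044   0.01  ]
scene carousel 0.8 [264.5 220.1] [ 0.5723 -0.0297  0.06  ]
scene carousel 0.25 [286.4 212.9] [0.6034 0.0293 0.06  ]
scene tab 0.69 [246.4 236. ] [ 0.5972 -0.1357  0.105 ]
scene glue_stick 0.65 [244.4 233.2] [ 0.5598 -0.1002  0.06  ]
scene spool 0.88 [361.5 167.6] [0.6461 0.4181 0.    ]
scene spool 0.61 [245.5 239.4] [ 0.5402 -0.0746  0.    ]
scene scraper 0.69 [145.  308.4] [ 0.4899 -0.3886  0.    ]
scene print_part 0.62 [272.7 144.2] [0.3223 0.3492 0.    ]
```

View pics/top1.png

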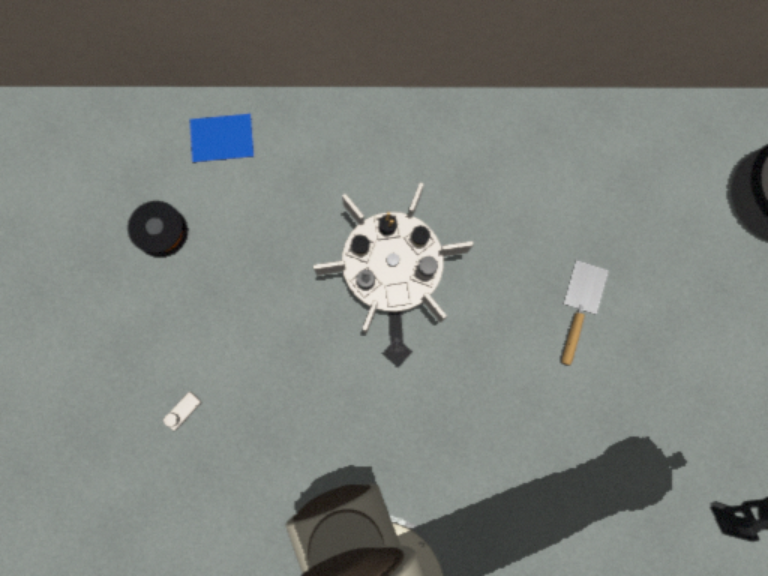

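View pics/scene1.png

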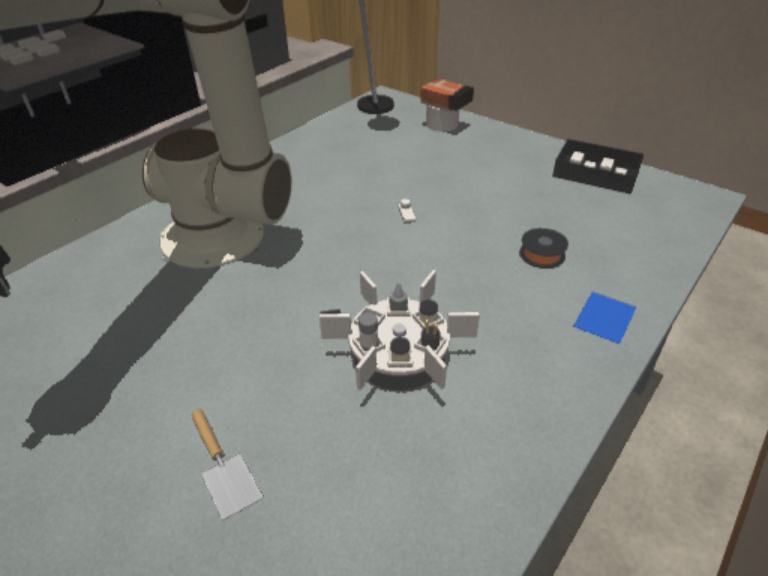

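The top view (1.5x pixels) shows the arrow tip at (397,365), the empty pocket at the front (398,294), the glue stick on the right (427,265) and tab ends at (445,317), (365,332), (315,268), (345,196), (420,185) and (471,244). The scene view agrees, with the glue stick at (368,325). Bringing the glue stick to the front takes about 66° clockwise from above.

```bash
cat >> h.py <<'E'
def est(cam="top"):
    c=viewer.camera(cam)
    for k,z in(("arrow_tip",.01),("glue_stick",.06),("tab",.105)):
        for r in finder.mark_of(cam,k)[:1]: print(cam,k,round(r["conf"],2),ray(c,r["position"],z)[:2].round(4))
    for r in finder.outline_of(cam,"glue_stick")[:2]:
        y,x=np.nonzero(r["pixels"]); print(cam,"glue outline",round(r["conf"],2),len(x),ray(c,(x.mean(),y.mean()),.115)[:2].round(4), r["extent"])
    return c
E
python3 - <<'E'
from h import *
c=est(); est("scene")
P=np.array([ray(c,(u/1.5,v/1.5),.105)[:2] for u,v in((445,317),(365,332),(315,268),(345,196),(420,185),(471,244))])
m=P.mean(0);d=P-m
print(m,np.hypot(*d.T),np.degrees(np.arctan2(d[:,1],d[:,0]))%360)
print("hub",ray(c,(393/1.5,260/1.5),.065))
t=np.array([.390,-.043])-m;print("arrow",np.degrees(np.arctan2(t[1],t[0]))%360,np.hypot(*t), ray(c,(397/1.5,366/1.5),.01))
E
python3 -m inch '[[[0,0,0,0,0,0,10.4],[0,0,0,0,0,0,10.4],[0,60,0,0,0,0,0],[0,60,-40,0,0,0,0],[0,60,-60,0,0,0,0],[0,60,-60,0,0,0,0],[0,60,-60,0,0,0,0],[0,47,-60,0,0,0,0]]]'
```

```text
top arrow_tip 0.65 [ 0.3896 -0.0421]
top glue_stick 0.44 [ 0.5535 -0.0954]
top tab 0.84 [ 0.5888 -0.1508]
top glue outline 0.54 171 [ 0.6064 -0.0801] [280.6, 157.1, 15.0, 15.6]
top glue outline 0.52 180 [ 0.5499 -0.0889] [284.2, 178.8, 15.0, 15.7]
scene arrow_tip 0.94 [ 0.3852 -0.0507]
scene glue_stick 0.78 [ 0.5567 -0.0989]
scene tab 0.69 [ 0.6054 -0.1442]
scene glue outline 0.72 294 [ 0.5657 -0.1025] [243.8, 222.8, 14.9, 25.3]
[ 0.57412332 -0.03447254] [0.13707752 0.1403721  0.1368215  0.13729698 0.13716684 0.13644879] [219.06965359 159.26283957  98.59160721  37.81114321 339.53046542
 278.924102  ]
hub [ 0.57653555 -0.03488798  0.065     ]
arrow 182.65169324821215 0.18432068631661414 [ 0.38959823 -0.04225557  0.01      ]
time: 2.5
ee_pos: [0.48, -0.2958, 0.2106]
tcp_rot: [180.0, -0.0, 0.0]
wrist_force: [0.4, -1.3, -0.7]
opening: -0.0002
grasp_force: 0.0
```

```bash
python3 -m inch '[[[0,25,-50,0,0,0,0],[0,24,-50,0,0,0,0],[0,0,-42,0,0,0,0],[0,0,0,45,0,0,0],[0,0,0,45,0,0,0],[0,0,0,50,0,0,0],[0,0,0,0,0,0,0]]]'
python3 - <<'E'
import numpy as np
p=None
for a in [249,244,239,234,229,224,219,214,209,204,199,194,189,184,179,174,169,164,161]:
    q=np.array([575+128*np.cos(np.radians(a)),-34+128*np.sin(np.radians(a))])
    if p is not None: print(a,((q-p)*[1,-1]).round(1))
    p=q
E
```

```text
time: 3.38
ee_pos: [0.5251, -0.1545, 0.0674]
tcp_rot: [-179.9, 0.4, 0.0]
wrist_force: [0.6, -0.2, 1.0]
opening: -0.0001
grasp_force: 0.0
244 [-10.2  -4.5]
239 [-9.8 -5.3]
234 [-9.3 -6.2]
229 [-8.7 -7. ]
224 [-8.1 -7.7]
219 [-7.4 -8.4]
214 [-6.6 -9. ]
209 [-5.8 -9.5]
204 [ -5. -10.]
199 [ -4.1 -10.4]
194 [ -3.2 -10.7]
189 [ -2.2 -10.9]
184 [ -1.3 -11.1]
179 [ -0.3 -11.2]
174 [  0.7 -11.1]
169 [  1.7 -11. ]
164 [  2.6 -10.9]
161 [ 2.  -6.4]
```

Run:
```python
from h import *
c=est("scene");save(c,"scene2.png");print(bot.get_obs()["ee_pos"])
```

```text
scene arrow_tip 0.66 [0.6189 0.0168]
scene glue_stick 0.58 [ 0.5677 -0.0967]
scene tab 0.95 [ 0.5964 -0.1404]
scene glue outline 0.8 279 [ 0.5662 -0.102 ] [243.7, 222.1, 11.7, 23.4]
[ 0.5289211  -0.15576671  0.07342871]
```

View pics/scene2.png

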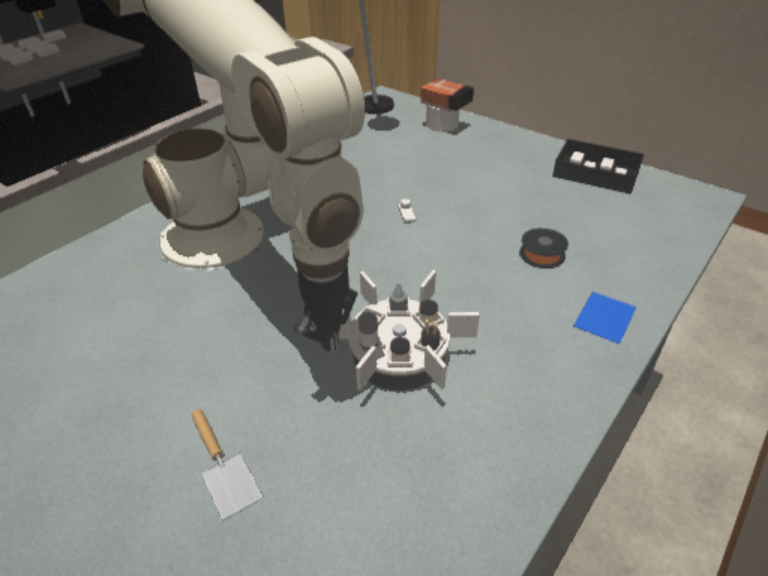

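The fingertips are in the gap beside the glue stick, at about (332,340), behind the front tab. I'll sweep clockwise from here.

```bash
python3 -m inch '[[[0,-10,-4.5,0,0,0,0],[0,-10,-5,0,0,0,0],[0,-9,-6,0,0,0,0],[0,-9,-7,0,0,0,0],[0,-8,-8,0,0,0,0],[0,-7.5,-8.5,0,0,0,0],[0,-6.5,-9,0,0,0,0],[0,-6,-9.5,0,0,0,0]]]'
python3 -m inch '[[[0,-5,-10,0,0,0,0],[0,-4,-10.5,0,0,0,0],[0,-3,-10.5,0,0,0,0],[0,-2,-11,0,0,0,0],[0,-1,-11,0,0,0,0],[0,0,-11,0,0,0,0],[0,0,0,0,0,0,0]]]'
python3 - <<'E'
from h import *
est("scene");c=est("top");save(c,"top3.png");print(bot.get_obs()["ee_pos"])
E
```

```text
time: 4.62
ee_pos: [0.4612, -0.0972, 0.0708]
tcp_rot: [180.0, -0.0, 0.0]
wrist_force: [1.4, -1.1, 0.5]
opening: 0.0
grasp_force: 0.5
time: 5.5
ee_pos: [0.4464, -0.033, 0.0707]
tcp_rot: [-180.0, 0.0, 0.1]
wrist_force: [-0.2, -0.1, 0.4]
opening: -0.0002
grasp_force: 0.0
scene arrow_tip 0.94 [ 0.382  -0.0372]
scene glue_stick 0.5 [ 0.5221 -0.0553]
scene tab 0.68 [ 0.5121 -0.1213]
scene glue outline 0.57 311 [ 0.5317 -0.0659] [244.4, 208.3, 15.0, 25.3]
[ 0.44646702 -0.0340092   0.07076878]
```

View pics/top3.png

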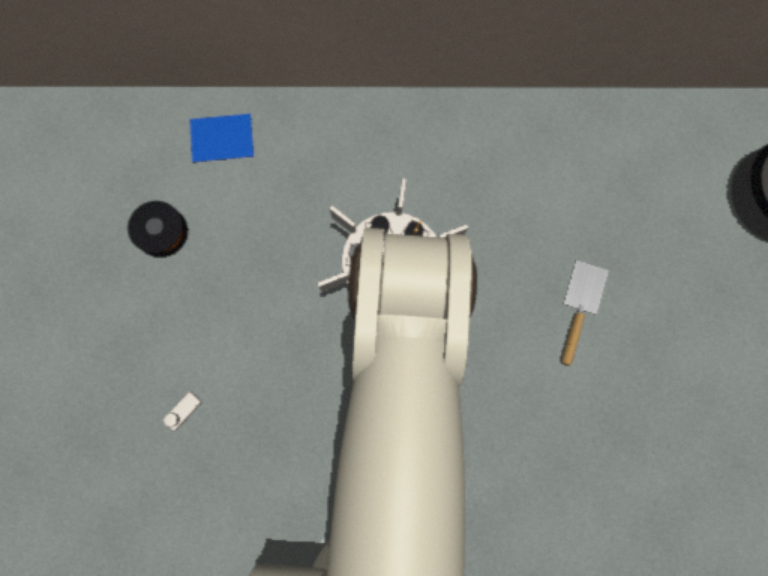

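The arm hides the front. The visible tab ends at (319,286), (333,209), (403,180) and (466,229) put the glue stick at about 201°, so about 18° remains. I'll push most of that gently, then back out and look.

```bash
python3 -m inch '[[[0,0,-7,0,0,0,0],[0,1,-7,0,0,0,0],[0,1,-7,0,0,0,0],[0,1.5,-7,0,0,0,0],[0,1.5,-6,0,0,0,0],[0,0,0,0,0,0,0],[0,-4,20,0,0,0,0],[0,-20,20,0,0,0,0]]]'
python3 -m inch '[[[0,-20,20,-50,0,0,0],[0,0,55,-20,0,0,0],[0,0,60,0,0,0,0],[0,0,60,0,0,0,0],[0,0,60,0,0,0,0],[0,-40,45,0,0,0,0],[0,-40,45,0,0,0,0],[0,0,0,0,0,0,0]]]'
python3 - <<'E'
from h import *
est("scene");c=est("top");cv2.imwrite("pics/top4.png",cv2.resize(c["pixels"][100:270,180:350,::-1],None,fx=3.5,fy=3.5,interpolation=cv2.INTER_CUBIC))
E
```

```text
time: 7.0
ee_pos: [0.4275, -0.0402, 0.0706]
tcp_rot: [-180.0, 0.0, 0.1]
wrist_force: [-1.1, 0.1, 0.4]
opening: -0.0001
grasp_force: 0.0
time: 8.0
ee_pos: [0.3251, -0.3873, 0.1405]
tcp_rot: [-180.0, 0.0, -0.3]
wrist_force: [0.1, 0.1, 0.5]
opening: 0.0002
grasp_force: 0.0
scene arrow_tip 0.64 [ 0.4842 -0.0132]
scene glue_stick 0.75 [ 0.5432 -0.0809]
scene tab 0.7 [ 0.5045 -0.0974]
scene glue outline 0.77 308 [ 0.5287 -0.0542] [247.1, 206.8, 14.7, 20.1]
top arrow_tip 0.8 [ 0.3866 -0.0445]
top glue_stick 0.76 [ 0.5121 -0.0427]
top tab 0.6 [ 0.488 -0.102]
top glue outline 0.46 174 [ 0.5127 -0.0395] [264.4, 192.9, 5.5, 16.9]
```

View pics/top4.png

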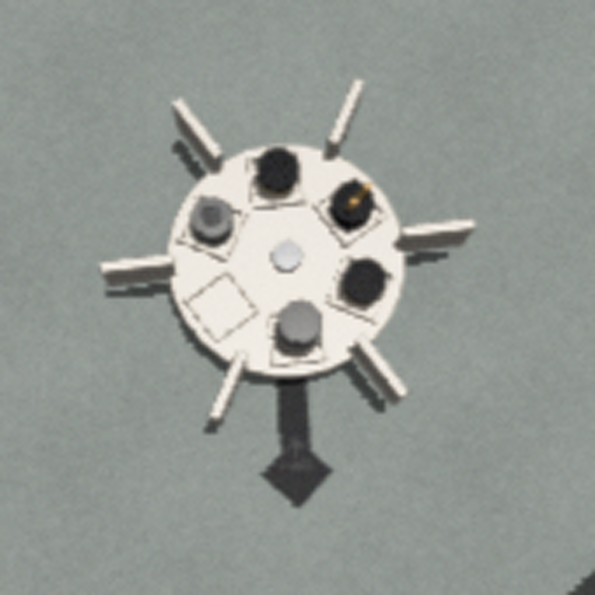

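The crop shows the glue-stick cap at (299,324), the hub at (287,256), the arrow tip at (298,506) and tab ends at (402,396), (213,425), (104,272), (178,102), (359,83) and (473,228). I'll work out the remaining angle.

Run:
```python
from h import *
c=viewer.camera("top")
w=lambda u,v,z: ray(c,(180+(u+.5)/3.5-.5,100+(v+.5)/3.5-.5),z)[:2]
P=np.array([w(u,v,.105) for u,v in((402,396),(213,425),(104,272),(178,102),(359,83),(473,228))]);m=P.mean(0)
ang=lambda d:np.degrees(np.arctan2(d[...,1],d[...,0]))%360
g=w(299,324,.126);t=w(298,506,.01);h=w(287,256,.065)
print(m,h,ang(P-m),ang(P-m)%60,"glue",g,ang(g-m),"arrow",t,ang(t-m),ang(t-h))
a=(t-m)/np.hypot(*(t-m));print("front err mm",(g-(m+.062*a))*1000)
```

```text
[ 0.57410159 -0.03356271] [ 0.57805029 -0.03394046] [216.56847816 156.79326019  97.10569633  35.79629361 336.91710891
 276.43078757] [36.56847816 36.79326019 37.10569633 35.79629361 36.91710891 36.43078757] glue [ 0.51382184 -0.03983193] 185.93753742892383 arrow [ 0.38900834 -0.04257745] 182.78831707250998 182.615921521337
front err mm [ 1.64684116 -3.253165  ]
```

The glue stick is about 3.6 mm from the front place, well inside the 12 mm limit. The carousel is at rest and the arm is clear, so I'm handing in.

```bash
python3 -c "
from workcell import bot
print(bot.job_done())"
```

```text
the job is handed in; nothing more can be done
None
```

The job is handed in: the glue stick stands at the front, about 4 mm (4°) off the arrow line by my camera measurement (limit 12 mm), with all five things upright in their pockets in the last picture and the arm clear of everything; the hand-in returned no verdict.

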